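Lay the grooved roller on its roller rest and drop the guide comb in

TASK

Take the grooved blue roller that stands on end, lay it gently on the four wheels of the green roller rest without setting it rolling, and let go of it. Then put the guide comb over it, without forcing it, so that each of its six teeth drops into a groove of its own and both feet stand fully down on their seats on the rest. Leave the bronze slide block and the small white nylon block where they lie.

Things in the scene. Friction and masses are not known exactly. Their poses are not given: they have to be found in the camera images.
- roller_rest: roller rest, fixed to the trolley: green steel base 112 x 250 x 10 mm with four free-running rubber wheels (yellow hubs) and a comb seat at each end. Origin: centre of the underside; z up; y runs the long way, as the roller is to lie. Wheels 40 mm diameter, 12 mm wide, axes along y, centres at x = +-26, y = +-68, z = 34 mm; axle ears at y = +-79 to 84, up to z = 46 mm; nothing else rises between the wheels.
- rest_cradle (a point): on the rest, 61.7 mm above its underside: where the middle of the roller lies when it rests on all four wheels. The roller may lie up to 7 mm off it along y, either way. Axes as the rest's
- rest_seats (a point): on the rest, 20 mm above its underside: where the comb's origin stands when the comb is home. Seats flat, tops at this height, from 89 to 125 mm from this point along +-y, 66 mm wide in x between lips that rise 8 mm over them. Axes as the rest's
- grooved_roller: grooved roller, 164 mm long, about 0.55 kg, standing on end at the start. Origin: its middle (82 mm above the trolley then); z along its axis; both ends alike. Blue body 46 mm diameter, z = -55 to 55 mm, with six grooves round it, 7 mm wide, 8 mm deep, centred at z = +-7, +-21, +-35 mm. Steel journals at both ends, 36 mm diameter, 27 mm long: these run on the wheels.
- guide_comb: guide comb, about 0.37 kg, a bridge on two feet. Origin: centre between the undersides of the feet; z up, y along its aluminium bar (14 mm wide in x, 220 mm long, z = 78 to 98 mm). Feet 58 mm wide in x, 8 mm thick, at y = +-106 mm. A white strip under the bar, 10 mm wide in x, carries six teeth pointing down, 4.6 mm thick, 14 mm apart along y, tips at z = 58.7 mm.
- comb_grip (a point): middle of the comb's orange grip (20 mm wide in x, 56 mm long in y, 24 mm high), 96 mm above the feet. The toothed strip is clamped up to 4 mm off to either side of it along y (differs from start to start, not told here). Home, the teeth reach 6 mm into the grooves, 1.2 mm free at each side; if they stand on the ribs instead, the comb stays 6 mm higher
- parts_heap (a point): top of a fixed heap of brackets and links in the middle of the trolley: x = 0.46 to 0.70 m, y = -0.16 to 0.05 m, up to 100 mm high; carry things over or round it. Behind the rest stands a fixed pulley, up to 210 mm high, x = 0.58 m and beyond, y = -0.29 to -0.07 m; headphones, up to 160 mm high, x = 0.68 m and beyond, y = 0.06 to 0.25 m
- slide_block: bystander: loose bronze slide block with a black knob, 87 x 58 x 22 mm, lying flat. Origin: centre of the underside.
- nylon_block: bystander: loose white nylon block, 24 x 50 x 24 mm, lying flat. Origin: centre of the underside.
- rest_wheel_1 (a joint): angle of the near left (-x, +y) wheel of the rest in rad, 0 at the start, positive about the y axis of the rest; it turns freely in both directions
- rest_wheel_2 (a joint): angle of the far left (+x, +y) wheel of the rest in rad, 0 at the start, positive about the y axis of the rest; it turns freely in both directions
- rest_wheel_3 (a joint): angle of the near right (-x, -y) wheel of the rest in rad, 0 at the start, positive about the y axis of the rest; it turns freely in both directions
- rest_wheel_4 (a joint): angle of the far right (+x, -y) wheel of the rest in rad, 0 at the start, positive about the y axis of the rest; it turns freely in both directions
There are look-alikes about, which are no part of the job. Of the things that look like the grooved_roller, the larger one is meant.

How it is judged:
On the way:
1. the roller lies on all four wheels of the rest, along it, and the fingers have let go of it (x of grooved_roller in the frame of roller_rest between -0.004 and 0.004 m and y of grooved_roller in the frame of roller_rest between -0.009 and 0.009 m and z of grooved_roller in the frame of roller_rest between 0.0592 and 0.0642 m and angle between the z axis of grooved_roller and the y axis of roller_rest, either way round below 0.03 rad and contact force between the fingers and grooved_roller below 0.05 N and linear speed of grooved_roller below 0.02 m/s), for 0.2 s.
At the end, for the whole second after the job is handed in: The roller lies at rest on all four wheels (axis within 4 mm of the line and 2.5 mm of the height it has on them); the comb stands upright and at rest with its feet within 2.2 mm of fully down on the seats and within 6 mm of their middle, with every tooth in its own groove (x of grooved_roller in the frame of roller_rest between -0.004 and 0.004 m and y of grooved_roller in the frame of roller_rest between -0.009 and 0.009 m and z of grooved_roller in the frame of roller_rest between 0.0592 and 0.0642 m and angle between the z axis of grooved_roller and the y axis of roller_rest, either way round below 0.03 rad and x of guide_comb in the frame of roller_rest between -0.006 and 0.006 m and y of guide_comb in the frame of roller_rest between -0.013 and 0.013 m and z of guide_comb in the frame of roller_rest between 0.0178 and 0.0222 m and z of guide_comb in the frame of grooved_roller between -0.0075 and 0.0075 m and angle between the y axis of guide_comb and the y axis of roller_rest, either way round below 0.06 rad and angle between guide_comb's own z axis and vertical below 0.04 rad and linear speed of each of grooved_roller, guide_comb below 0.01 m/s and angular speed of grooved_roller below 0.2 rad/s); the robot touches nothing.
It fails at once if a wheel of the rest is turned by more than 0.35 rad (20 degrees): the roller has been set rolling (value of joint any of rest_wheel_1, rest_wheel_2, rest_wheel_3, rest_wheel_4 above 0.35 rad or value of joint any of rest_wheel_1, rest_wheel_2, rest_wheel_3, rest_wheel_4 below -0.35 rad).
It fails at once if the roller is dropped or pressed onto the rest with more than 70 N (contact force between grooved_roller and roller_rest above 70 N).
It fails at once if the comb is forced onto the roller with more than 60 N (contact force between guide_comb and grooved_roller above 60 N).
It fails at once if the slide block or the nylon block is moved by more than 20 mm (distance of any of slide_block, nylon_block from where it was at the start of the episode above 0.02 m).
It also fails if it takes over 64 s, if anything falls off the work surface, if the arm or the gripper's body presses on something with over 40 N, if the wrist force passes 120 N, or if a joint passes its speed limit or range.

ROBOT

A 6-joint arm with a two-finger parallel gripper is mounted at the origin on a cart in front of the work surface, level with it; the furniture and walls round the work are solid. World frame = base frame: x ahead of the robot, y to its left, z up, the work surface at z = 0. Lengths are in m, angles in rad, forces in N, time in s.
With the tool pointing down it reaches from about 0.35 to 0.775 m from the base axis. Payload 7.3 kg.
Tool frame: the origin (TCP) lies midway between the tips of the shut fingers; the grasp point (between the pads) lies 19 mm behind it; z points along the fingers, y is the line along which they close (so a half turn about z gives the same grasp; the last joint's range is limited). The gripper opens to 92 mm and grips with 3 to 60 N. Pads are 19 mm wide; open, the fingers measure 130 mm over their backs; the gripper's body (75 mm by 190 mm) begins 47 mm behind the grasp point.
Start: joints at [1.154, 0.342, 1.524, -0, 1.275, -0.146], TCP at [0.14, 0.506, 0.227] pointing down, gripper open.
Joint ranges: [-2.53, 2.53], [-0.77, 2.02], [0.04, 2.7], [-1, 4.14], [0.28, 2.66], [-3.11, 3.11]. Speed limits (rad/s): [2.57, 2.57, 3.14, 3.14, 3.14, 3.14].

INTERFACE

Orientations are given as [roll, pitch, yaw] about the fixed x, y, z axes, in that order (R = Rz(yaw) Ry(pitch) Rx(roll)).
In Python, from cell import monitor, vision, workorder gives the robot as it stands.
- The arm moves only by the tool move_arm, never from a script. Its argument "rows" is a list of rows, each a list of 5 numbers: the shift along the world's x, y, z in mm, then the turn about the world's z in rad, then the closure, from -1 (fully open) to 1 (shut). A call has 1 to 12 rows; each row shifts and turns the commanded pose from where the row before left it; what a row does not reach is not made up. A row lasts 1/10 s, in which the tool goes at most 50 mm and 8.59 degrees, less where a joint would pass 70% of its speed; a pose out of reach is approached as far as the arm can. A call is refused whole if a number of a shift passes 50 or a number of a turn 0.15, either way. A call with a gripper value outside its range is refused whole. The fingers move at their own pace and stop on an object; "newtons" is the grip in N (left out, the last holds). Time passes only in rows, so rows that do not move let the fingers close. It gives the time, the measured TCP pose, the force, the opening and the grip force at its end, in the units of the state.
- monitor.observe(): the state, without advancing time (a new reading comes with each control period).
- vision.read_camera(name): name is "scene" or "side" or "wrist"; returns the picture (400x640x3 uint8, red, green, blue); there is no depth.
- vision.get_calibration(name): a dict with "K" (3x3 intrinsics, pixels), "T" (4x4, takes a point from camera to world coordinates); the wrist camera has in their place "mount" (4x4, takes a point from camera to tool coordinates, whose origin is the TCP and whose axes are the flange's). Camera axes: x right, y up, looking along -z (the intrinsics and any distortion apply to the point x, -y, -z); pixel columns grow to the right and rows downward; lengths in m; the calibration is good to about 2 mm. A picture is of the moment at which its call begins: read the wrist's pose just before it. get_calibration takes no time and is no camera call.
- workorder.hand_in(): hands the job in; it is judged then, once.
The state is a dict: "time": time; "qpos": joint angles; "qvel": joint speeds; "joint_efforts": joint torques, N m; "tool_pos": TCP position; "tool_rot": TCP orientation; "contact_force": force on the tool from outside, world axes, zero at the start; "torque": the same for the moment, N m; "opening": finger opening in m; "grip_force": force on a finger pad.
Only numpy, scipy, OpenCV 4.12 (cv2) and the standard library are available. Lean on these libraries where they do the work, as an engineer would, in place of code of your own. Each camera call takes 0.05 s, during which the arm holds its last target. There are 200 camera calls.

## Working session

There is one attempt and no reset: what is moved stays moved. The work goes in short steps, Python scripts to look and compute and a tool call to move; the robot and the scene stay as the last step left them, time stands still between calls to the robot, and variables do not carry over. Pictures are saved under pics/ and viewed, at most 10 in all, crops included, and the job is handed in when it is done.

Besides the shell and the picture viewer there is one more tool, called after ">>>" as name(argument=value, ...) on one line, values as JSON. move_arm: Moves the arm, as the interface text tells. Its arguments: {"type":"object","properties":{"rows":{"type":"array","items":{"type":"array","items":{"type":"number"}}},"newtons":{"type":"number"}},"required":["rows"]}

```bash
mkdir -p pics; cat > h.py <<'E'
import numpy as np, cv2
from cell import monitor, vision, workorder
from scipy.spatial.transform import Rotation as Ro
def grab(name,fn):
    s=monitor.observe(); im=vision.read_camera(name); c=vision.get_calibration(name)
    K=np.array(c["K"])
    if "T" in c: T=np.array(c["T"])
    else:
        A=np.eye(4);A[:3,:3]=Ro.from_euler('xyz',s["tool_rot"]).as_matrix();A[:3,3]=s["tool_pos"];T=A@np.array(c["mount"])
    np.savez(fn+'.npz',K=K,T=T,im=im,d=np.array(c.get("dist",c.get("distortion",np.zeros(5))),float))
    cv2.imwrite('pics/'+fn+'.png',im[:,:,::-1]); print(fn,[k for k in c]); return im
def pt(fn,u,v,z):
    f=np.load(fn+'.npz');K,T=f['K'],f['T']
    p=cv2.undistortPoints(np.array([[[u,v]]],float),K,f['d'])[0,0]
    d=T[:3,:3]@np.array([p[0],-p[1],-1]);o=T[:3,3]
    return o+d*(z-o[2])/d[2]
def px(fn,P):
    f=np.load(fn+'.npz');K,T=f['K'],f['T']
    q=np.linalg.inv(T)@np.append(P,1);return cv2.projectPoints(np.array([[q[0],-q[1],-q[2]]]),np.zeros(3),np.zeros(3),K,f['d'])[0].ravel()
def crop(fn,x0,y0,x1,y1,s,out):
    im=np.load(fn+'.npz')['im'];cv2.imwrite('pics/'+out+'.png',cv2.resize(im[y0:y1,x0:x1,::-1],None,fx=s,fy=s,interpolation=cv2.INTER_CUBIC))
E
python3 - <<'E'
from h import *
a=grab('scene','s0');b=grab('side','d0');w=grab('wrist','w0')
cv2.imwrite('pics/two.png',cv2.resize(np.vstack([a,b]),(768*1,960))[:,:,::-1][:600] if 0 else a[:,:,::-1])
print(monitor.observe()); print(vision.get_calibration('scene'),vision.get_calibration('side'))
E
```

```text
s0 ['K', 'T']
d0 ['K', 'T']
w0 ['K', 'mount']
{'time': 0.15, 'qpos': array([ 1.15398227e+00,  3.42535205e-01,  1.52475218e+00,  1.94900546e-06,
        1.27541185e+00, -1.45985784e-01]), 'qvel': array([-0.0003453 , -0.00097947, -0.00308619,  0.00109198, -0.00015611,
       -0.00065865]), 'joint_efforts': array([ 1.19323737e-03, -4.31479204e+01, -2.44345951e+01,  7.17299874e-02,
        5.39383222e-02, -9.35509956e-05]), 'tool_pos': array([0.14030591, 0.50560535, 0.22623473]), 'tool_rot': array([-3.14049812e+00, -1.62815731e-04,  2.87076372e+00]), 'contact_force': array([ 0.25384058, -1.00603437, -0.34283154]), 'torque': array([ 0.0298943 , -0.04910687, -0.01439082]), 'grip_force': 0.0, 'opening': 0.092013364892593}
{'K': array([[479.97849283,   0.        , 317.20501805],
       [  0.        , 479.97849283, 195.37284859],
       [  0.        ,   0.        ,   1.        ]]), 'T': array([[ 0.66852651,  0.57533294, -0.47123701, -0.18457194],
       [-0.74357476,  0.52817984, -0.4100276 , -0.56974184],
       [ 0.0129955 ,  0.62451427,  0.78090527,  1.14475661],
       [ 0.        ,  0.        ,  0.        ,  1.        ]])} {'K': array([[374.2881977 ,   0.        , 315.43013359],
       [  0.        , 374.2881977 , 196.97698244],
       [  0.        ,   0.        ,   1.        ]]), 'T': array([[ 0.90453713,  0.21518889, -0.36811183,  0.09500955],
       [-0.42558115,  0.40231249, -0.810571  , -0.7750392 ],
       [-0.02632988,  0.88985302,  0.45548692,  0.52665293],
       [ 0.        ,  0.        ,  0.        ,  1.        ]])}
```

View pics/s0.png

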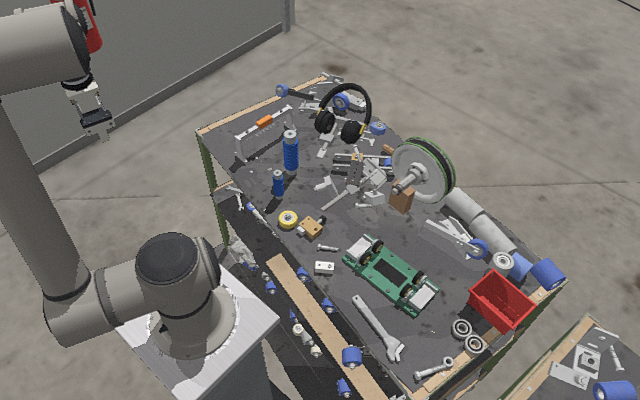

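View pics/d0.png

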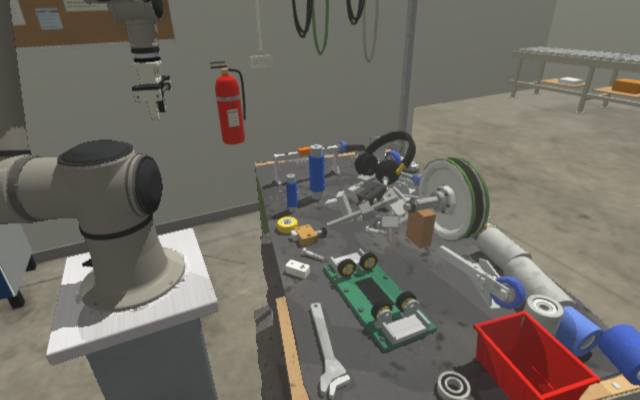

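Candidates for the roller: the large blue one standing at scene (290,150), the small blue one at (278,183), and various blue pulleys/rollers lying about (353,355), (548,272). By the description I choose (290,150). Comb grip is at (264,122), rest at (390,275). Now a close check.

```bash
python3 - <<'E'
from h import *
crop('s0',220,90,320,210,4,'a');crop('s0',335,225,445,325,4,'b')
a=cv2.imread('pics/a.png');b=cv2.imread('pics/b.png')
o=np.zeros((480,840,3),np.uint8);o[:480,:400]=a;o[:400,400:840]=b
cv2.imwrite('pics/ab.png',o[:,:800])
E
```

```text
(no output)
```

View pics/ab.png

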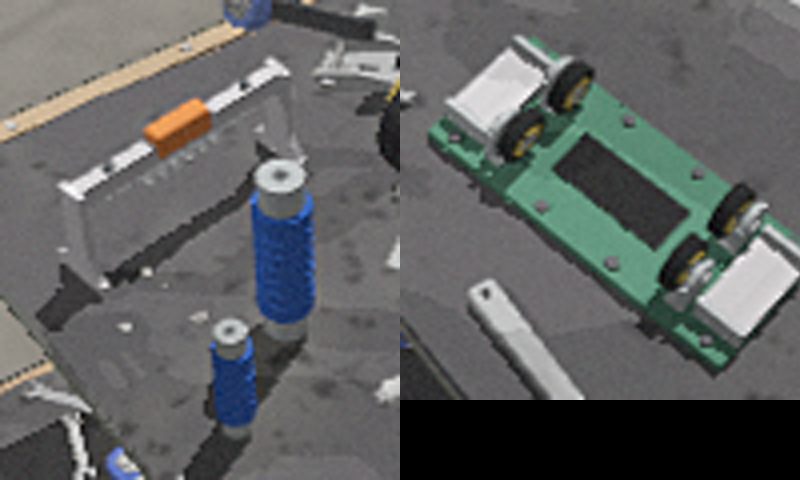

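```bash
python3 - <<'E'
from h import *
A=lambda x,y,z:pt('s0',220+x/4,90+y/4,z).round(4)
B=lambda x,y,z:pt('s0',335+(x-400)/4,225+y/4,z).round(4)
print('roller',A(281,177,.164),'small top(z.1)',A(232,330,.1))
e1,e2=A(70,190,.098),A(283,70,.098);print('bar',e1,e2,np.linalg.norm(e1-e2),np.arctan2(*(e2-e1)[[1,0]]))
print('grip',A(178,125,.108))
c=[B(428,132,.01),B(722,372,.0)];print('rest corners',c,np.linalg.norm(c[0]-c[1]))
print('panel ctr',np.mean([B(585,133,.01),B(691,213,.01),B(655,248,.01),B(551,170,.01)],axis=0))
for p in [(585,133),(691,213),(655,248),(551,170)]:print(B(*p,.01))
for p in [(572,86),(522,136),(736,210),(685,263)]:print('wheel',B(*p,.034))
print('slide',pt('s0',311,227,.01),'nylon',pt('s0',324,267,.02),'yellow',pt('s0',288,220,.01))
E
```

```text
roller [0.5236 0.1553 0.164 ] small top(z.1) [0.4322 0.1191 0.1   ]
bar [0.4508 0.3135 0.098 ] [0.6621 0.2894 0.098 ] 0.2126699320543457 -0.11356509541626607
grip [0.5511 0.2967 0.108 ]
rest corners [array([ 0.3826, -0.1711,  0.01  ]), array([ 0.3784, -0.4198,  0.    ])] 0.24893639749944163
panel ctr [ 0.434875 -0.295725  0.01    ]
[ 0.4547 -0.2513  0.01  ]
[ 0.4531 -0.3411  0.01  ]
[ 0.4157 -0.3386  0.01  ]
[ 0.416  -0.2519  0.01  ]
wheel [ 0.465  -0.2288  0.034 ]
wheel [ 0.4108 -0.2282  0.034 ]
wheel [ 0.4613 -0.3665  0.034 ]
wheel [ 0.4073 -0.3641  0.034 ]
slide [ 0.40153719 -0.03862597  0.01      ] nylon [ 0.32360393 -0.15701669  0.02      ] yellow [0.37467681 0.02734158 0.01      ]
```

>>> move_arm(rows=[[32, -29.2, 0, -0.108, -1], [32, -29.2, 0, -0.108, -1], [32, -29.2, 0, -0.108, -1], [32, -29.2, 0, -0.108, -1], [32, -29.2, 0, -0.108, -1], [32, -29.2, 0, -0.108, -1], [32, -29.2, 0, -0.108, -1], [32, -29.2, 0, -0.108, -1], [32, -29.2, 0, -0.108, -1], [32, -29.2, 0, -0.108, -1], [32, -29.2, 0, -0.108, -1], [32, -29.2, 0, -0.108, -1]])

```text
time: 1.35
tool_pos: [0.5254, 0.154, 0.2265]
tool_rot: [-3.141, -0.0, 1.57]
contact_force: [0.9, 0.8, -0.2]
opening: 0.0915
grip_force: 0.0
```

>>> move_arm(rows=[[0, 0, 0, 0, -1], [0, 0, 0, 0, -1]])

```text
time: 1.55
tool_pos: [0.5244, 0.1548, 0.226]
tool_rot: [-3.14, -0.0, 1.574]
contact_force: [-1.0, 0.6, -0.5]
opening: 0.0915
grip_force: 0.0
```

```bash
python3 - <<'E'
from h import *
grab('wrist','w1');s=monitor.observe();print(s['tool_pos'],s['tool_rot'],s['qpos'])
print(px('w1',[.5236,.1553,.164]),px('w1',[.5511,.2967,.108]))
E
```

```text
w1 ['K', 'mount']
[0.52380057 0.15563581 0.22625346] [-3.14015846e+00 -1.44473408e-04  1.57527561e+00] [1.48339584e-01 3.82498732e-01 1.46429944e+00 3.62162853e-04
 1.29619316e+00 1.43761744e-01]
[315.48875825 207.62570968] [347.5355698   33.82952017]
```

View pics/w1.png

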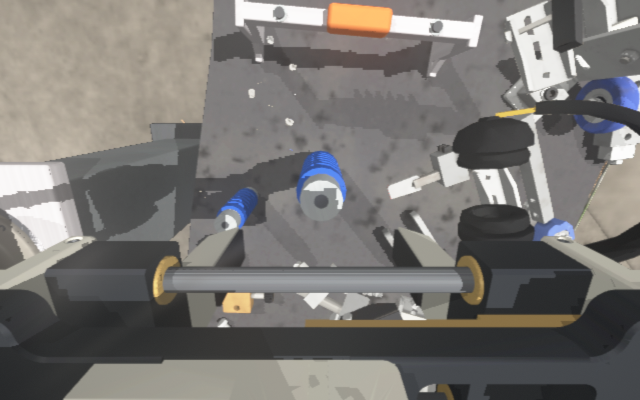

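The wrist view shows the roller top at (321,201), small roller at (232,220), comb grip top centre at (360,19), and a loose-looking link tip at (392,192).

```bash
python3 - <<'E'
from h import *
print(pt('w1',321,201,.164),'grip',pt('w1',360,20,.108),'bar',pt('w1',240,14,.098),pt('w1',478,28,.098))
print('link tip',pt('w1',392,192,.01),'headph',pt('w1',455,160,.06),pt('w1',455,160,.02),'small',pt('w1',232,222,.09))
E
```

```text
[0.52814483 0.16109902 0.164     ] grip [0.56151616 0.3073633  0.108     ] bar [0.45575789 0.31447061 0.098     ] [0.66942421 0.30395572 0.098     ]
link tip [0.62798944 0.1243838  0.01      ] headph [0.68438597 0.17770927 0.06      ] [0.70387312 0.17089362 0.02      ] small [0.42889526 0.11188151 0.09      ]
```

>>> move_arm(rows=[[3, 3, -30, 0, -1], [0, 0, -35, 0, -1], [0, 0, -30, 0, -1], [0, 0, 0, 0, -1], [0, 0, 0, 0, 1], [0, 0, 0, 0, 1], [0, 0, 0, 0, 1], [0, 0, 0, 0, 1], [0, 0, 0, 0, 1], [0, 0, 0, 0, 1]], newtons=25)

```text
time: 2.6
tool_pos: [0.5276, 0.1585, 0.1321]
tool_rot: [3.141, -0.0, 1.575]
contact_force: [-0.2, -0.2, 0.1]
opening: 0.0487
grip_force: 0.0
```

>>> move_arm(rows=[[0, 0, 0, 0, 1], [0, 0, 0, 0, 1], [0, 0, 0, 0, 1], [0, 0, 0, 0, 1], [0, 0, 0, 0, 1]])

```text
time: 3.1
tool_pos: [0.5275, 0.1585, 0.1319]
tool_rot: [3.141, 0.0, 1.575]
contact_force: [-0.4, -0.4, 4.1]
opening: 0.045
grip_force: 25.0
```

>>> move_arm(rows=[[0, 0, 0, 0, 0.0], [0, 0, 0, 0, -0.2], [0, 0, 0, 0, -0.2], [0, 0, 9, 0, -0.2], [0, 0, 0, 0, -0.2], [0, 0, 0, 0, 1], [0, 0, 0, 0, 1], [0, 0, 0, 0, 1], [0, 0, 0, 0, 1], [0, 0, 0, 0, 1], [0, 0, 0, 0, 1], [0, 0, 0, 0, 1]])

```text
time: 4.3
tool_pos: [0.5272, 0.1585, 0.1406]
tool_rot: [-3.141, 0.0, 1.575]
contact_force: [-0.3, -0.3, 0.9]
opening: 0.0355
grip_force: 25.0
```

>>> move_arm(rows=[[0, 0, 10, 0, 1], [0, 0, 10, 0, 1], [7, 18, 0, 0, 1], [7, 20, 0, 0, 1], [7, 20, 0, 0, 1], [7, 17, 0, 0, 1], [0, 0, -8, 0, 1], [0, 0, -8, 0, 1], [0, 0, -3, 0, 1], [0, 0, 0, 0, 1]])

```text
time: 5.3
tool_pos: [0.5551, 0.2328, 0.1414]
tool_rot: [-3.141, 0.0, 1.574]
contact_force: [-0.1, -0.2, -4.3]
opening: 0.0358
grip_force: 25.0
```

>>> move_arm(rows=[[0, 0, -1.5, 0, 1], [0, 0, 0, 0, 1], [0, -13.4, 0.6, 0, 1], [0, -13.3, 0.2, 0, 1], [0, -13.2, -1.4, 0, 1], [0, -13.2, -2.4, 0, 1], [0, -12.8, -3.7, 0, 1], [0, -12.5, -4.7, 0, 1], [0, -12, -5.8, 0, 1], [0, -11.5, -6.8, 0, 1], [0, 0, 0, 0, 1]], newtons=10)

```text
time: 6.4
tool_pos: [0.5553, 0.1293, 0.1152]
tool_rot: [-3.141, 0.001, 1.573]
contact_force: [0.2, -3.3, 2.8]
opening: 0.0354
grip_force: 10.0
```

```bash
python3 - <<'E'
from h import *
grab('side','d1');crop('d1',240,100,440,250,4,'d1c')
E
```

```text
d1 ['K', 'T']
```

View pics/d1c.png

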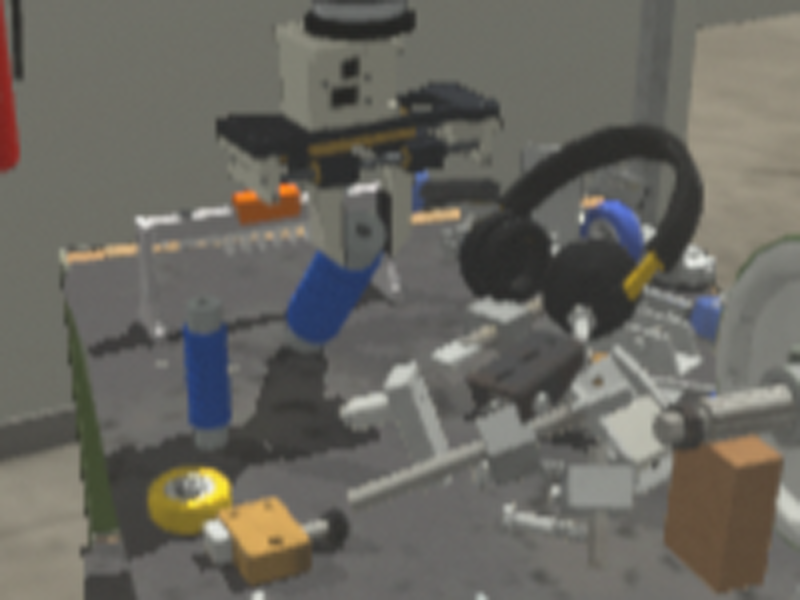

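Roller is tilted about 40° in the fingers, base on the table, as planned. Continue lowering.

>>> move_arm(rows=[[0, -10, -8, 0, 1], [0, -8, -9, 0, 1], [0, -6, -10, 0, 1], [0, -3, -10, 0, 1], [0, -2, -12, 0, 1], [0, 0, -12, 0, 1], [0, 0, -12, 0, 1], [0, 0, -10, 0, 1], [0, 0, -8, 0, 1], [0, 0, -6, 0, 1], [0, 0, -4, 0, 1], [0, 0, 0, 0, 1]])

```text
time: 7.65
tool_pos: [0.5552, 0.1028, 0.0148]
tool_rot: [-3.141, -0.0, 1.575]
contact_force: [0.2, -0.2, -1.5]
opening: 0.0357
grip_force: 10.0
```

```bash
python3 - <<'E'
from h import *
grab('side','d2');crop('d2',240,100,440,250,4,'d2c')
E
```

```text
d2 ['K', 'T']
```

View pics/d2c.png

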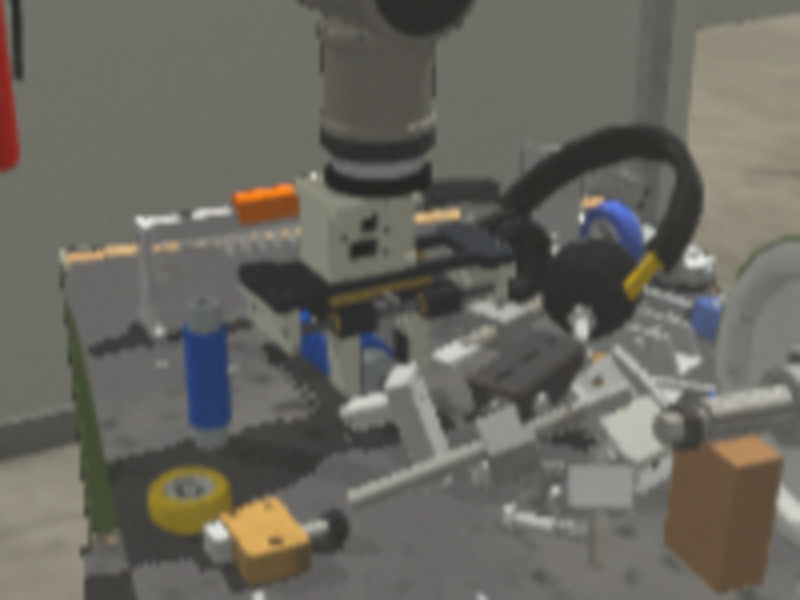

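>>> move_arm(rows=[[0, 0, -3, 0, 1], [0, 0, 0, 0, 0.2], [0, 0, 0, 0, -0.4], [0, 0, 0, 0, -0.4], [0, 0, 0, 0, -0.4], [0, 0, 0, 0, -0.4], [0, 15, 0, 0, -0.4], [0, 20, 0, 0, -0.4], [0, 20, 0, 0, -0.4], [0, 15, 0, 0, -0.4], [0, 0, 0, 0, -0.4]])

```text
time: 8.8
tool_pos: [0.5552, 0.1749, 0.0122]
tool_rot: [3.141, -0.0, 1.577]
contact_force: [0.3, -0.8, 0.2]
opening: 0.0642
grip_force: 0.0
```

```bash
python3 - <<'E'
from h import *
s=monitor.observe();print(s['tool_pos'],s['contact_force'],s['opening'])
grab('wrist','w2')
for y in (.091,.118,.173,.228,.255):print(y,px('w2',[.555,y,.046]))
E
```

```text
[0.5551679  0.17493409 0.01221762] [ 0.27081535 -0.76616433  0.15274679] 0.06417798300095892
w2 ['K', 'mount']
0.091 [314.60859724 395.7309875 ]
0.118 [314.74506317 359.83954236]
0.173 [315.06909122 274.61801784]
0.228 [315.47410975 168.09545595]
0.255 [315.71240506 105.4222086 ]
```

View pics/w2.png

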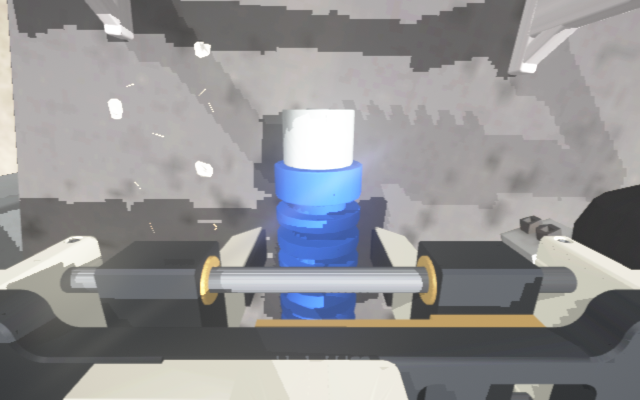

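Body end's top edge is at row ~162, giving the roller centre at y≈0.176: the fingers are centred on it. Grip, lift and carry.

>>> move_arm(rows=[[0, 0, 0, 0, 1], [0, 0, 0, 0, 1], [0, 0, 0, 0, 1], [0, 0, 0, 0, 1], [0, 0, 0, 0, 1], [0, 0, 10, 0, 1], [0, 0, 25, 0, 1], [-5, 0, 40, 0, 1], [-15, 0, 45, 0, 1], [-15, -10, 45, 0, 1], [-15, -25, 30, 0, 1], [-15, -35, 10, 0, 1]], newtons=45)

```text
time: 10.05
tool_pos: [0.491, 0.1032, 0.2211]
tool_rot: [3.135, -0.001, 1.577]
contact_force: [1.2, -0.7, -4.3]
opening: 0.0443
grip_force: 45.0
```

>>> move_arm(rows=[[-15, -40, 0, 0, 1], [-15, -45, 0, 0, 1], [-10, -45, 0, 0, 1], [-10, -45, 0, 0, 1], [-4, -45, 0, 0, 1], [0, -45, 0, 0, 1], [0, -45, 0, 0, 1], [0, -45, 0, 0, 1], [0, -40, 0, -0.01, 1], [0, -30, 0, -0.01, 1], [0, 0, 0, 0, 1], [0, 0, 0, 0, 1]])

```text
time: 11.25
tool_pos: [0.4359, -0.3223, 0.2168]
tool_rot: [-3.141, -0.002, 1.553]
contact_force: [-0.4, -0.1, -4.9]
opening: 0.0443
grip_force: 45.0
```

```bash
python3 - <<'E'
from h import *
s=monitor.observe();print(s['tool_pos'],s['tool_rot'],s['contact_force'],s['opening'],s['grip_force'])
grab('wrist','w3')
for p in [(.435,-.228,.034),(.408,-.228,.034),(.461,-.228,.034),(.436,-.173,.01)]:print(p,px('w3',p))
E
```

```text
[ 0.43589641 -0.32229599  0.21677387] [-3.14079965e+00 -1.62721049e-03  1.55344145e+00] [-0.38848091 -0.09350235 -4.85530695] 0.04430830073739208 44.99884843826294
w3 ['K', 'mount']
(0.435, -0.228, 0.034) [314.65362273  95.38861549]
(0.408, -0.228, 0.034) [291.06259631  95.82791968]
(0.461, -0.228, 0.034) [337.39001215  94.96522607]
(0.436, -0.173, 0.01) [314.75746586  46.54002991]
```

View pics/w3.png

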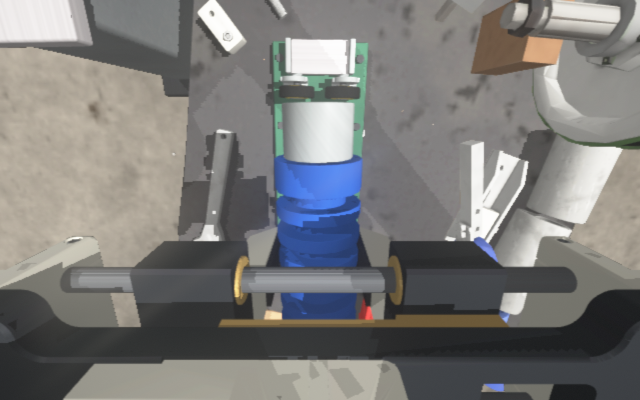

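```bash
python3 - <<'E'
from h import *
a,b=pt('w3',272,43.5,.01),pt('w3',369,43.5,.01);print(a,b,(a+b)/2)
for z in (.25,):
  print(pt('w3',318.5,160,z),pt('w3',319,101,z-.005))
print([pt('w3',u,95,.034) for u in (295,343)])
crop('w3',250,30,390,170,4,'w3c')
E
```

```text
[ 0.38623928 -0.16893149  0.01      ] [ 0.49927804 -0.17091874  0.01      ] [ 0.44275866 -0.16992511  0.01      ]
[ 0.43847804 -0.26569846  0.25      ] [ 0.43914065 -0.24033796  0.245     ]
[array([ 0.41254154, -0.22718598,  0.034     ]), array([ 0.46741314, -0.2281502 ,  0.034     ])]
```

View pics/w3c.png

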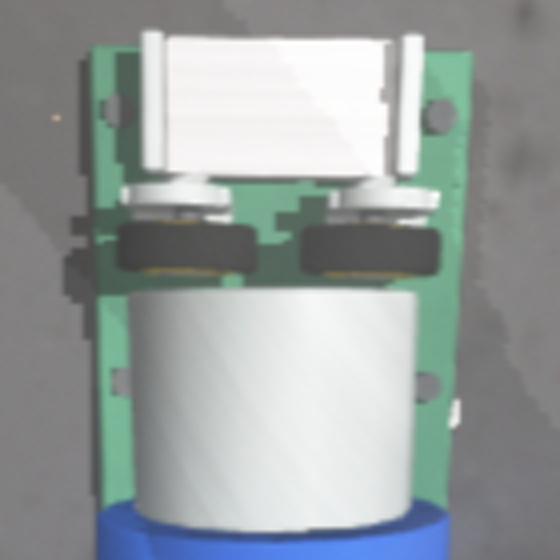

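>>> move_arm(rows=[[2, 13, -15, 0, 1], [0, 13, -30, 0, 1], [0, 0, -35, 0, 1], [0, 0, -30, 0, 1], [0, 0, -22, 0, 1], [0, 0, -12, 0, 1], [0, 0, -6, 0, 1], [0, 0, 0, 0, 1], [0, 0, 0, 0, 1]])

```text
time: 12.2
tool_pos: [0.4391, -0.2967, 0.0683]
tool_rot: [3.14, 0.001, 1.555]
contact_force: [0.9, -0.0, -4.5]
opening: 0.0445
grip_force: 45.0
```

```bash
python3 - <<'E'
from h import *
s=monitor.observe();print(s['tool_pos'],s['tool_rot'],s['contact_force'])
grab('wrist','w4')
crop('w4',220,0,420,150,4,'w4c')
E
```

```text
[ 0.43906489 -0.29672052  0.06832024] [3.14004908e+00 1.28749499e-03 1.55514880e+00] [ 0.88840675 -0.01547961 -4.51556896]
w4 ['K', 'mount']
```

View pics/w4c.png

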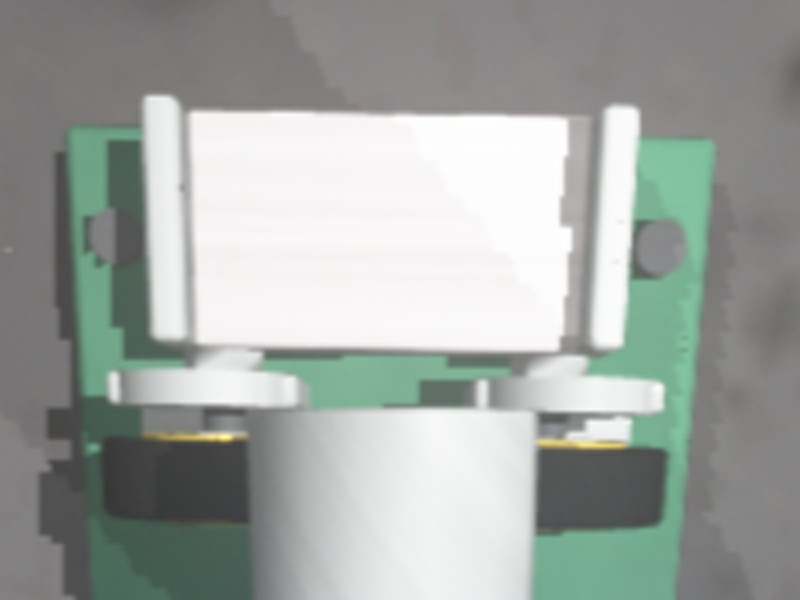

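View shows the roller's journal mid at crop col 392 vs wheel pair mid at 385 and the rest turned about 0.018 rad clockwise relative to the roller; work out the x offset.

```bash
python3 - <<'E'
from h import *
u=lambda c:220+c/4
t=[.4391,-.2967]
ye=-.2967+.082
print('pred roller end',px('w4',[.4391,ye,.0793]),'meas',u(392),410/4)
f=np.load('w4.npz');print('cam',f['T'][:3,3],f['K'][0])
w=pt('w4',u(385),485/4,.045);r=pt('w4',u(392.5),450/4,.0793);e1=pt('w4',u(70),128/4,.01);e2=pt('w4',u(714),140/4,.01)
print('wheels',w,'roller',r,'edge',e1,e2,np.linalg.norm(e1-e2),np.arctan2(*(e2-e1)[[1,0]]))
s1=pt('w4',u(165),100/4,.028);s2=pt('w4',u(622),110/4,.028);print('seat lips',s1,s2,(s1+s2)/2)
a=pt('w4',u(250),411/4,.0793);b=pt('w4',u(537),410/4,.0793);print('roller end ang',np.arctan2(*(b-a)[[1,0]]),np.linalg.norm(a-b))
E
```

```text
pred roller end [312.79293251 102.08956183] meas 318.0 102.5
cam [ 0.44136017 -0.21813215  0.22781322] [282.59074645   0.         318.10982111]
wheels [ 0.44049915 -0.22533484  0.045     ] roller [ 0.44168208 -0.21972784  0.0793    ] edge [ 0.38748278 -0.16672094  0.01      ] [ 0.49787421 -0.17024581  0.01      ] 0.11044770020911934 -0.031919802708560166
seat lips [ 0.40713196 -0.16731964  0.028     ] [ 0.47851705 -0.16979301  0.028     ] [ 0.44282451 -0.16855633  0.028     ]
roller end ang -0.012500843828023545 0.03583348705539929
```

>>> move_arm(rows=[[-3, 2, 0, -0.009, 1], [0, 0, -6, 0, 1], [0, 0, -6, 0, 1], [0, 0, -2, 0, 1], [0, 0, 0, 0, 1], [0, 0, 0, 0, 1]])

```text
time: 12.85
tool_pos: [0.4354, -0.2944, 0.0531]
tool_rot: [-3.142, -0.0, 1.546]
contact_force: [0.7, -0.1, -5.4]
opening: 0.0447
grip_force: 45.0
```

>>> move_arm(rows=[[0, 0, -1, 0, 1], [0, 0, -1, 0, 1], [0, 0, 0, 0, 1], [0, 0, 0, 0, 1]], newtons=20)

```text
time: 13.25
tool_pos: [0.4357, -0.2946, 0.0515]
tool_rot: [3.141, 0.0, 1.546]
contact_force: [0.3, 0.5, -2.4]
opening: 0.0451
grip_force: 20.0
```

>>> move_arm(rows=[[0, 0, -0.7, 0, 1], [0, 0, 0, 0, 1], [0, 0, 0, 0, 1]], newtons=8)

```text
time: 13.55
tool_pos: [0.436, -0.2946, 0.0511]
tool_rot: [3.14, 0.001, 1.546]
contact_force: [1.7, 1.2, 2.0]
opening: 0.0455
grip_force: 8.0
```

>>> move_arm(rows=[[0, 0, 0, 0, 1], [0, 0, 0, 0, 0.0], [0, 0, 0, 0, -0.03], [0, 0, 0, 0, -0.06], [0, 0, 0, 0, -0.1], [0, 0, 0, 0, -0.15], [0, 0, 0, 0, -0.3], [0, 0, 0, 0, -0.6], [0, 0, 0, 0, -0.6], [0, 0, 0, 0, -0.6]], newtons=3)

```text
time: 14.55
tool_pos: [0.4354, -0.2944, 0.0505]
tool_rot: [-3.142, -0.0, 1.546]
contact_force: [-0.3, 0.7, 0.1]
opening: 0.0726
grip_force: 0.0
```

```bash
python3 - <<'E'
from h import *
s=monitor.observe();print(s['tool_pos'],s['contact_force'],s['opening'],s['time'])
im=grab('wrist','w5')
hsv=cv2.cvtColor(im,cv2.COLOR_RGB2HSV)
m=cv2.inRange(hsv,(100,120,60),(130,255,255));
for r in range(140,230,8):
    x=np.where(m[r,220:420])[0]+220;print(r,x.min() if len(x) else 0,x.max() if len(x) else 0,len(x))
g=im[:,:,:].mean(2)
for r in (105,115,125): print(r,im[r,270:370:2].mean(1).astype(int))
E
```

```text
[ 0.43536326 -0.29437532  0.05050941] [-0.31478062  0.68070512  0.08643219] 0.07259456359831223 14.55
w5 ['K', 'mount']
140 0 0 0
148 0 0 0
156 281 285 5
164 278 364 86
172 278 364 87
180 278 363 86
188 278 363 86
196 283 356 74
204 278 362 85
212 279 361 83
220 282 357 76
228 279 360 82
105 [136 139 141 143 127 132 144 151 115 117 122 132 142 152 161 169 179 185
 189 195 200 206 212 216 220 222 225 230 235 238 242 245 245 242 241 238
 237 238 236 232 227 225 224 217 179 177 183 191 199 206]
115 [ 85  78  78  72  72  73  73  76 109 115 121 132 143 153 163 171 180 184
 189 198 204 208 215 219 222 225 227 231 233 235 239 242 242 242 242 241
 239 236 234 231 229 227 224 208 134 132 133 137 140 143]
125 [ 74  73  74  63  63  63  64  67 101 113 123 133 141 153 164 174 181 187
 192 199 203 208 216 220 222 226 229 232 235 237 237 239 238 237 237 236
 236 236 237 235 230 225 220 186  87  81  82  81  82  81]
```

```bash
python3 - <<'E'
from h import *
P=[pt('w5',u,r,.065) for u,r in ((321.5,115),(321.2,172),(320.8,184),(320.2,208),(319.7,228))]
print(np.array(P).round(4)); p=np.array(P);print('yaw',-np.polyfit(p[:,1],p[:,0],1)[0])
f=np.load('w5.npz');im=f['im'].astype(int)
# journal far end row at col 321, body end row
print('col321',[ (r,im[r,321].tolist()) for r in range(84,112,2)])
print(px('w5',[.4354,-.2944+.083,.0797]),[pt('w5',321,r,.0797)[1].round(4) for r in (96,100,104,160)])
E
```

```text
[[ 0.4404 -0.2186  0.065 ]
 [ 0.4396 -0.2473  0.065 ]
 [ 0.4392 -0.2538  0.065 ]
 [ 0.4386 -0.2672  0.065 ]
 [ 0.438  -0.279   0.065 ]]
yaw -0.038554547183869095
col321 [(84, [246, 244, 244]), (86, [246, 243, 243]), (88, [218, 213, 212]), (90, [114, 129, 119]), (92, [125, 173, 147]), (94, [126, 173, 148]), (96, [124, 172, 147]), (98, [123, 171, 145]), (100, [124, 172, 147]), (102, [165, 180, 172]), (104, [222, 225, 224]), (106, [223, 226, 225]), (108, [224, 227, 225]), (110, [224, 226, 225])]
[310.20411288  98.76980957] [np.float64(-0.2104), np.float64(-0.212), np.float64(-0.2137), np.float64(-0.2384)]
```

>>> move_arm(rows=[[0, 0, 10, 0, -0.8], [0, 0, 30, 0, -1], [0, 0, 45, 0, -1], [0, 0, 45, 0, -1], [0, 25, 30, 0, -1], [0, 45, 0, 0, -1], [0, 50, 0, 0, -1], [0, 50, 0, 0, -1], [0, 50, 0, 0, -1], [5, 50, 0, 0, -1], [15, 50, 0, 0, -1], [20, 50, 0, 0, -1]])

```text
time: 15.8
tool_pos: [0.4731, 0.0718, 0.2118]
tool_rot: [3.14, 0.0, 1.546]
contact_force: [0.7, -1.2, 0.6]
opening: 0.092
grip_force: 0.0
```

>>> move_arm(rows=[[25, 45, 0, 0, -1], [25, 40, 0, 0, -1], [20, 30, 0, 0, -1], [12, 25, 0, 0, -1], [0, 5, 0, 0, -1], [0, 0, 0, 0, -1], [0, 0, 0, 0, -1]])

```text
time: 16.5
tool_pos: [0.5541, 0.2125, 0.2109]
tool_rot: [-3.141, 0.001, 1.546]
contact_force: [1.0, -0.5, -0.4]
opening: 0.0918
grip_force: 0.0
```

```bash
cat >> h.py <<'E'
def orange(fn):
    im=np.load(fn+'.npz')['im'];h=cv2.cvtColor(im,cv2.COLOR_RGB2HSV)
    m=cv2.inRange(h,(4,170,90),(16,255,255));n,l,st,ce=cv2.connectedComponentsWithStats(m)
    for i in range(1,n):
        if st[i,4]>150: print('orange',st[i],ce[i],cv2.minAreaRect(cv2.findNonZero((l==i).astype(np.uint8))))
E
python3 - <<'E'
from h import *
s=monitor.observe();print(s['tool_pos'],s['tool_rot'])
im=grab('wrist','w6');orange('w6');orange('s0')
print(px('w6',[.557,.302,.108]))
g=cv2.cvtColor(im,cv2.COLOR_RGB2GRAY)
for c in (180,200,220,240,400,420,440,460): print(c,[(r,int(g[r,c])) for r in range(20,200,3) if g[r,c]>185])
E
```

```text
[0.5541213  0.21253173 0.21086953] [-3.14145895e+00  5.06387161e-04  1.54552298e+00]
w6 ['K', 'mount']
[317.10810311  96.32828634]
180 []
200 [(68, 252), (71, 253), (74, 252), (77, 254), (80, 254), (83, 255), (86, 254), (89, 237), (92, 223), (95, 208)]
220 [(74, 206), (77, 252), (80, 253), (83, 253), (86, 253), (89, 251)]
240 [(77, 245)]
400 [(86, 248), (98, 237)]
420 [(86, 253), (89, 254), (92, 254), (95, 254), (98, 254), (101, 216)]
440 [(80, 252), (83, 254), (86, 254), (89, 255), (92, 255), (95, 255), (98, 255), (101, 253), (104, 248), (107, 236)]
460 []
```

```bash
sed -i 's/(4,170,90),(16,255,255)/(4,120,90),(22,255,255)/' h.py; python3 - <<'E'
from h import *
for f,(a,b) in (('w6',(320,88)),('s0',(264,122))):
  im=np.load(f+'.npz')['im'];print(im[b,a],cv2.cvtColor(im[b:b+1,a:a+1],cv2.COLOR_RGB2HSV)); 
orange('w6');orange('s0')
im=np.load('w6.npz')['im'];g=cv2.cvtColor(im,cv2.COLOR_RGB2GRAY)
for r in (78,84,90,96): 
  x=np.where(g[r]>190)[0];x=x[(x>150)&(x<500)];print(r,x.min(),x.max())
a,b=pt('w6',220,82,.098),pt('w6',420,93.5,.098);print(a,b,np.arctan2(*(b-a)[[1,0]]))
E
```

```text
[255 208 121] [[[ 19 134 255]]]
[141  81  39] [[[ 12 184 141]]]
orange [ 290   74   64   27 1531] [321.05747877  87.19660353] ((321.0892333984375, 87.39385223388672), (63.01394271850586, 24.850568771362305), 3.1798300743103027)
orange [ 394  315  185   12 1575] [500.79555556 321.06920635] ((486.0, 320.5), (11.0, 184.0), 90.0)
78 199 498
84 199 499
90 200 499
96 201 499
[0.47014961 0.31678522 0.098     ] [0.65046263 0.30246609 0.098     ] -0.07924628238725089
```

```bash
python3 - <<'E'
from h import *
print(pt('w6',321,87.3,.106)); f=np.load('w6.npz');print(f['T'][:3,3])
E
```

```text
[0.56060322 0.30946488 0.106     ]
[0.55743817 0.290978   0.37042451]
```

>>> move_arm(rows=[[0, 8, 0, 0.138, -1], [0, 9, 0, 0.138, -1], [1, 9, 0, 0.138, -1], [0, 9, 0, 0.138, -1], [0, 9, 0, 0.138, -1], [1, 9, 0, 0.138, -1], [0, 9, 0, 0.138, -1], [0, 9, 0, 0.138, -1], [0, 9, 0, 0.138, -1], [0, 9, 0, 0.138, -1], [0, 5, 0, 0.137, -1], [0, 0, 0, 0, -1]])

```text
time: 17.75
tool_pos: [0.5566, 0.3067, 0.2109]
tool_rot: [3.141, 0.0, 3.063]
contact_force: [0.1, 0.2, -0.6]
opening: 0.0916
grip_force: 0.0
```

```bash
python3 - <<'E'
from h import *
s=monitor.observe();print(s['tool_pos'],s['tool_rot'])
im=grab('wrist','w7');orange('w7')
for p in ([.534,.309,.108],[.47,.316,.098],[.4509,.3154,.098]):print(px('w7',p))
g=cv2.cvtColor(im,cv2.COLOR_RGB2GRAY)
for r in range(90,240,10):
  x=np.where(g[r,250:390]>200)[0]+250;print(r,x.min() if len(x) else 0,x.max() if len(x) else 0,len(x))
E
```

```text
[0.55656287 0.30672363 0.21094151] [3.14142645e+00 2.22389052e-04 3.06331815e+00]
w7 ['K', 'mount']
orange [312 167  20  56 962] [320.94698545 194.59459459] ((321.5, 194.5), (55.0, 19.0), 90.0)
orange [ 442  315  137   12 1124] [516.32651246 320.48131673] ((510.0, 320.5), (136.0, 11.0), 0.0)
[318.86390527 169.87637218]
[321.0360624   98.31651665]
[318.75334295  75.8384451 ]
90 297 345 12
100 315 329 15
110 0 0 0
120 294 329 12
130 315 329 15
140 315 329 15
150 315 329 15
160 315 328 14
170 0 0 0
180 315 331 17
190 315 330 16
200 315 330 16
210 315 330 16
220 315 330 16
230 315 328 14
```

```bash
python3 - <<'E'
from h import *
print(pt('w7',321.5,194.5,.108),pt('w7',321.5,167,.108),pt('w7',321.5,222,.108),px('w7',[.5566,.3067,.108]))
E
```

```text
[0.55843248 0.30966279 0.108     ] [0.53144577 0.31169034 0.108     ] [0.58706758 0.30751139 0.108     ] [318.30785909 192.92389997]
```

>>> move_arm(rows=[[2, 0, -30, 0, -1], [0, 0, -40, 0, -1], [0, 0, -35, 0, -1], [0, 0, -20, 0, -0.5], [0, 0, -9, 0, -0.2], [0, 0, 0, 0, 0.2], [0, 0, 0, 0, 0.5], [0, 0, 0, 0, 0.6], [0, 0, 0, 0, 1], [0, 0, 0, 0, 1], [0, 0, 0, 0, 1], [0, 0, 0, 0, 1]], newtons=30)

```text
time: 19.0
tool_pos: [0.5587, 0.3074, 0.0767]
tool_rot: [3.141, 0.0, 3.063]
contact_force: [0.7, 1.6, 0.3]
opening: 0.0239
grip_force: 0.2
```

>>> move_arm(rows=[[0, 0, 0, 0, 1], [0, 0, 0, 0, 1], [0, 0, 0, 0, 1], [0, 0, 0, 0, 1]], newtons=50)

```text
time: 19.4
tool_pos: [0.5586, 0.3075, 0.0765]
tool_rot: [3.141, -0.0, 3.063]
contact_force: [0.2, 1.5, -0.3]
opening: 0.0201
grip_force: 50.0
```

```bash
python3 - <<'E'
from h import *
c=np.array([.5585,.307,0]);a=-.079;ey=np.array([np.cos(a),np.sin(a),0]);ex=np.array([np.sin(a),-np.cos(a),0]) # ex toward -y (front)
for f in ('s0','d0'):
  im=np.load(f+'.npz')['im']
  h=cv2.cvtColor(im,cv2.COLOR_RGB2HSV)
  u,v=px(f,c+[0,0,.096]); x0,y0=int(u)-20,int(v)-20
  m=cv2.inRange(h[y0:y0+40,x0:x0+40],(4,150,60),(20,255,255));ys,xs=np.where(m)
  pc=np.array([np.mean([xs.min(),xs.max()]),np.mean([ys.min(),ys.max()])])+[x0,y0]
  off=np.array([xs.mean()+x0,ys.mean()+y0])
  # predicted visible centroid: front face+top -> use convex hull of box
  box=np.array([px(f,c+sx*ex*.01+sy*ey*.028+np.array([0,0,z])) for sx in(-1,1) for sy in(-1,1) for z in(.084,.108)],np.float32)
  hull=cv2.convexHull(box);M=cv2.moments(hull);pr=np.array([M['m10']/M['m00'],M['m01']/M['m00']])
  d=off-pr;print(f,'orange meas',off,'pred',pr,'area',len(xs),M['m00'])
  g=cv2.cvtColor(im,cv2.COLOR_RGB2GRAY).astype(np.float32)
  T=np.arange(-60,61,2)
  for z in (.06,.064,.068,.072):
    P=np.array([px(f,c+ex*.005+ey*t/1000+np.array([0,0,z]))+d for t in T],np.float32)
    val=cv2.remap(g,P[:,0].reshape(1,-1),P[:,1].reshape(1,-1),cv2.INTER_LINEAR)[0]
    print(z,val.astype(int).tolist())
    # fit comb
    best=[]
    for o in np.arange(-7,7.1,.5):
      k=np.zeros(len(T))
      for i in range(6): k+=np.exp(-((T-o-(i-2.5)*14)/2.5)**2)
      best.append((np.corrcoef(k,val)[0,1],o))
    print('   best',sorted(best)[-3:])
E
```

```text
s0 orange meas [264.144 121.272] pred [264.15241346 121.39665203] area 125 177.40776373445988
0.06 [105, 106, 107, 108, 106, 105, 107, 108, 108, 107, 108, 116, 125, 124, 118, 108, 104, 107, 116, 122, 119, 112, 106, 108, 113, 118, 120, 119, 116, 107, 100, 93, 104, 119, 117, 114, 108, 106, 106, 116, 120, 119, 115, 109, 108, 108, 114, 117, 116, 112, 110, 109, 109, 106, 105, 105, 105, 107, 111, 113, 113]
   best [(np.float64(0.7838102881505936), np.float64(0.5)), (np.float64(0.7945835449050117), np.float64(-0.5)), (np.float64(0.8062641712243481), np.float64(0.0))]
0.064 [106, 107, 107, 107, 107, 107, 107, 106, 106, 116, 134, 151, 142, 125, 114, 108, 113, 126, 136, 127, 120, 109, 104, 114, 126, 128, 125, 118, 109, 110, 119, 138, 154, 139, 127, 120, 109, 112, 130, 137, 128, 122, 112, 107, 115, 129, 129, 123, 119, 116, 110, 104, 100, 99, 98, 98, 101, 108, 113, 113, 115]
   best [(np.float64(0.8174924133793224), np.float64(-3.5)), (np.float64(0.8372402034035883), np.float64(-2.5)), (np.float64(0.8432996788594761), np.float64(-3.0))]
0.068 [112, 109, 109, 107, 103, 106, 110, 110, 115, 133, 14
[... 2099 characters left out ...]
 59, 61, 63, 64, 66, 67, 68, 70, 74, 78, 80, 80, 81, 81, 79, 81, 86, 88, 90, 88]
   best [(np.float64(0.09742183442972868), np.float64(1.0)), (np.float64(0.09808941597768642), np.float64(1.5)), (np.float64(0.09886854207677352), np.float64(-7.0))]
0.072 [116, 119, 125, 130, 135, 131, 125, 120, 118, 120, 122, 123, 121, 121, 124, 126, 126, 126, 125, 123, 122, 124, 124, 122, 122, 124, 131, 137, 132, 127, 123, 125, 130, 132, 131, 115, 99, 79, 67, 63, 64, 68, 71, 74, 77, 79, 80, 82, 85, 87, 89, 88, 88, 87, 87, 87, 89, 93, 96, 99, 101]
   best [(np.float64(0.05092470732770894), np.float64(1.5)), (np.float64(0.052834656098885054), np.float64(0.5)), (np.float64(0.05354340669281998), np.float64(1.0))]
```

```bash
python3 - <<'E'
from h import *
c=np.array([.5585,.307,0]);a=-.079;ey=np.array([np.cos(a),np.sin(a),0]);ex=np.array([np.sin(a),-np.cos(a),0])
f='s0';im=np.load(f+'.npz')['im'];g=cv2.cvtColor(im,cv2.COLOR_RGB2GRAY).astype(float)
S=16;u0,v0,W,H=235,110,60,40
def Q(t,e,z): return ((px(f,c+ex*e+ey*t+np.array([0,0,z]))-[u0,v0]+.5)*S)
def draw(polys):
  m=np.zeros((H*S,W*S),np.float32)
  for p in polys: cv2.fillPoly(m,[np.round(np.array(p)).astype(np.int32)],1)
  return cv2.resize(m,(W,H),interpolation=cv2.INTER_AREA)
y=g[v0:v0+H,u0:u0+W]
for zt in (.068,.074):
 roi=draw([[Q(-.055,.005,.050),Q(.055,.005,.050),Q(.055,.005,zt),Q(-.055,.005,zt)]])>.5
 for dz in (-.002,0,.002):
  R=[]
  for o in np.arange(-6,6.1,.5):
   F=[];D=[]
   for i in range(6):
    t=o/1000+(i-2.5)*.014;l,r=t-.0023,t+.0023;b=.0587+dz
    F.append([Q(l,.005,b),Q(r,.005,b),Q(r,.005,.08),Q(l,.005,.08)]);D.append([Q(l,.005,b),Q(l,-.005,b),Q(l,-.005,.08),Q(l,.005,.08)])
   A=draw(F);B=draw(D)*(1-A)
   X=np.c_[A[roi],B[roi],np.ones(roi.sum())];s=np.linalg.lstsq(X,y[roi],rcond=None)
   R.append((float(1-s[1][0]/np.var(y[roi])/roi.sum()),o,s[0].round(0).tolist()))
  print(zt,dz,sorted(R)[-3:])
E
```

```text
0.068 -0.002 [(0.6818171705506224, np.float64(2.5), [7.0, 41.0, 106.0]), (0.6874623642795872, np.float64(1.5), [13.0, 38.0, 106.0]), (0.7213307182806861, np.float64(2.0), [10.0, 40.0, 106.0])]
0.068 0 [(0.6948177250259633, np.float64(0.5), [20.0, 43.0, 106.0]), (0.7420340972691313, np.float64(1.0), [16.0, 50.0, 106.0]), (0.751669004940026, np.float64(1.5), [13.0, 53.0, 106.0])]
0.068 0.002 [(0.6911425242604801, np.float64(-0.5), [26.0, 48.0, 107.0]), (0.7199288192134409, np.float64(0.5), [19.0, 70.0, 107.0]), (0.7201800662519517, np.float64(0.0), [23.0, 61.0, 107.0])]
0.074 -0.002 [(0.638078677371039, np.float64(1.0), [15.0, 33.0, 106.0]), (0.6574450012162235, np.float64(2.0), [12.0, 34.0, 107.0]), (0.6598008688108941, np.float64(1.5), [14.0, 34.0, 107.0])]
0.074 0 [(0.6867035329795317, np.float64(0.0), [21.0, 35.0, 106.0]), (0.6870201101092626, np.float64(1.0), [16.0, 37.0, 107.0]), (0.698420589183901, np.float64(0.5), [19.0, 36.0, 107.0])]
0.074 0.002 [(0.6969089250907161, np.float64(-1.5), [28.0, 32.0, 107.0]), (0.7081496536147975, np.float64(-1.0), [26.0, 35.0, 107.0]), (0.7094461872891531, np.float64(-0.5), [23.0, 37.0, 107.0])]
```

>>> move_arm(rows=[[0, 0, 10, 0, 1], [0, 0, 25, 0, 1], [-5, 0, 35, 0, 1], [-10, 0, 40, 0, 1], [-18, -5, 25, 0, 1], [-25, -15, 5, -0.1, 1], [-25, -25, 0, -0.138, 1], [-20, -30, 0, -0.138, 1], [-12, -35, 0, -0.138, 1], [-8, -35, 0, -0.138, 1], [0, -40, 0, -0.138, 1], [0, -40, 0, -0.138, 1]])

```text
time: 20.6
tool_pos: [0.4349, 0.081, 0.2171]
tool_rot: [3.141, 0.0, 2.13]
contact_force: [-0.1, -1.2, -4.0]
opening: 0.0197
grip_force: 50.0
```

>>> move_arm(rows=[[0, -40, 0, -0.138, 1], [0, -40, 0, -0.138, 1], [0, -40, 0, -0.138, 1], [0, -40, 0, -0.138, 1], [0, -40, 0, -0.042, 1], [0, -40, 0, 0, 1], [0, -40, 0, 0, 1], [0, -40, 0, 0, 1], [0, -35, 0, 0, 1], [0, -20, 0, 0, 1], [0, 0, 0, 0, 1], [0, 0, 0, 0, 1]])

```text
time: 21.8
tool_pos: [0.4353, -0.292, 0.2164]
tool_rot: [-3.141, -0.001, 1.54]
contact_force: [0.2, -0.0, -3.0]
opening: 0.0196
grip_force: 50.0
```

>>> move_arm(rows=[[0, -2, -20, 0, 1], [0, 0, -35, 0, 1], [0, 0, -25, 0, 1], [0, 0, -15, 0, 1], [0, 0, -9, 0, 1], [0, 0, 0, 0, 1], [0, 0, 0, 0, 1]])

```text
time: 22.5
tool_pos: [0.4362, -0.2944, 0.1134]
tool_rot: [3.141, 0.001, 1.542]
contact_force: [-0.5, 0.5, -2.4]
opening: 0.0197
grip_force: 50.0
```

```bash
python3 - <<'E'
from h import *
s=monitor.observe();print(s['tool_pos'],s['tool_rot'],s['contact_force'])
im=grab('wrist','w8');t=s['tool_pos']
for nm,p in (('foot top-far L',(-.029,.106,.008)),('foot R',(.029,.106,.008))):
  print(nm,px('w8',t+np.array([p[0],p[1],p[2]-.0765])))
for x in (-.033,-.039,.033,.039): print('lip',x,px('w8',[.435+x+.003,-.295+.107,.028]))
g=cv2.cvtColor(im,cv2.COLOR_RGB2GRAY)
for r in range(20,110,8): print(r,g[r,240:400:2].tolist())
E
```

```text
[ 0.43616776 -0.29436047  0.11338015] [3.14059410e+00 6.97897299e-04 1.54162244e+00] [-0.46827527  0.45180851 -2.41234591]
w8 ['K', 'mount']
foot top-far L [272.92053227  72.086151  ]
foot R [350.86545979  69.61726784]
lip -0.033 [273.37118923  74.3447303 ]
lip -0.039 [265.89531945  74.58111111]
lip 0.033 [355.78643056  71.73882869]
lip 0.039 [363.29518922  71.50140797]
20 [123, 124, 126, 125, 125, 124, 123, 122, 122, 121, 89, 102, 119, 117, 114, 113, 111, 112, 112, 114, 118, 122, 125, 128, 130, 136, 144, 142, 141, 141, 141, 141, 141, 141, 142, 142, 142, 142, 142, 142, 142, 142, 142, 142, 142, 143, 142, 142, 142, 142, 142, 141, 138, 139, 139, 141, 140, 140, 140, 140, 139, 139, 139, 139, 138, 138, 138, 138, 137, 137, 138, 137, 136, 136, 135, 136, 136, 135, 135, 136]
28 [126, 126, 126, 125, 125, 125, 125, 125, 125, 126, 126, 125, 126, 125, 124, 123, 123, 124, 125, 126, 128, 130, 131, 131, 131, 131, 131, 129, 136, 144, 145, 147, 146, 146, 144, 144, 145, 144, 145, 145, 145, 145, 145, 144, 143, 141, 142, 144, 144, 144, 143, 144, 144, 143, 141, 140, 143, 143, 142, 141, 141, 139, 138, 139, 
[... 3359 characters left out ...]
30, 215, 227, 234, 242, 245, 247, 247, 245, 240, 237, 228, 215, 200, 160, 212, 249, 250, 250, 250, 250, 251, 251, 250, 250, 249, 249, 250, 250, 238, 125, 122, 163, 144, 159, 165, 179, 212, 221, 228, 233, 238, 241, 241, 234, 232, 231, 229, 225, 197, 182, 163, 165, 176, 149, 128, 129, 130, 135, 134, 136, 139, 140]
108 [73, 73, 72, 74, 74, 73, 74, 75, 81, 86, 88, 88, 89, 89, 103, 133, 134, 134, 135, 136, 135, 109, 88, 90, 90, 100, 139, 139, 127, 138, 153, 164, 206, 249, 250, 250, 250, 250, 250, 250, 250, 250, 249, 249, 250, 250, 237, 243, 243, 239, 234, 230, 188, 132, 98, 103, 107, 107, 132, 140, 200, 240, 241, 242, 238, 171, 164, 163, 162, 162, 172, 132, 131, 135, 141, 139, 136, 135, 135, 136]
```

>>> move_arm(rows=[[1, 0, -3, -0.006, 1], [0, 0, -3, 0, 1], [0, 0, -2, 0, 1], [0, 0, -1, 0, 1], [0, 0, -1, 0, 1], [0, 0, -1, 0, 1], [0, 0, -1, 0, 1], [0, 0, 0, 0, 1], [0, 0, 0, 0, 1]], newtons=40)

```text
time: 23.45
tool_pos: [0.4372, -0.2948, 0.1017]
tool_rot: [3.14, 0.001, 1.535]
contact_force: [-0.9, 2.3, 5.7]
opening: 0.0199
grip_force: 40.0
```

>>> move_arm(rows=[[0, 0, 2, 0, 1], [0, 1.5, 0, 0, 1], [0, 0, -1, 0, 1], [0, 0, -1, 0, 1], [0, 0, -0.7, 0, 1], [0, 0, 0, 0, 1], [0, 0, 0, 0, 1]])

```text
time: 24.15
tool_pos: [0.4366, -0.2931, 0.0997]
tool_rot: [-3.142, -0.0, 1.535]
contact_force: [0.3, -0.2, -2.8]
opening: 0.0198
grip_force: 40.0
```

>>> move_arm(rows=[[0, 0.3, -1, 0, 1], [0, 0, -1, 0, 1], [0, 0, -0.7, 0, 1], [0, 0, 0, 0, 1], [0, 0, 0, 0, 1]])

```text
time: 24.65
tool_pos: [0.4366, -0.2928, 0.0972]
tool_rot: [3.141, -0.0, 1.535]
contact_force: [-0.2, 0.4, -2.5]
opening: 0.0196
grip_force: 40.0
```

>>> move_arm(rows=[[0, 0, -0.6, 0, 1], [0, 0, -0.5, 0, 1], [0, 0, 0, 0, 1], [0, 0, 0, 0, 1]])

```text
time: 25.05
tool_pos: [0.4368, -0.2929, 0.0964]
tool_rot: [3.141, 0.0, 1.535]
contact_force: [-0.6, 0.0, 1.4]
opening: 0.0196
grip_force: 40.0
```

>>> move_arm(rows=[[0, 0, 0, 0, 0.6], [0, 0, 0, 0, 0.54], [0, 0, 0, 0, 0.5], [0, 0, 0, 0, 0.4], [0, 0, 0, 0, 0.1], [0, 0, 0, 0, 0.0], [0, 0, 0, 0, 0.0], [0, 0, 0, 0, 0.0]], newtons=3)

```text
time: 25.85
tool_pos: [0.4366, -0.2929, 0.096]
tool_rot: [3.142, 0.0, 1.535]
contact_force: [0.4, -0.2, 0.7]
opening: 0.0455
grip_force: 0.0
```

>>> move_arm(rows=[[0, 0, 5, 0, 0], [0, 0, 15, 0, 0], [0, 0, 30, 0, 0], [0, 0, 40, 0, 0], [0, 0, 30, 0, 0], [0, 0, 10, 0, 0], [0, 0, 0, 0, 0], [0, 0, 0, 0, 0]])

```text
time: 26.65
tool_pos: [0.4361, -0.2924, 0.2248]
tool_rot: [-3.14, -0.001, 1.535]
contact_force: [-0.3, 1.2, 0.0]
opening: 0.0454
grip_force: 0.0
```

```bash
python3 - <<'E'
from h import *
s=monitor.observe();print(s['tool_pos'],s['contact_force'],s['opening'],s['time'])
grab('scene','s1')
# expect orange grip home at rest: top z .128
im=np.load('s1.npz')['im'];h=cv2.cvtColor(im,cv2.COLOR_RGB2HSV)
u,v=px('s1',[.435,-.294,.116]);m=cv2.inRange(h,(4,150,60),(20,255,255))[int(v)-25:int(v)+25,int(u)-25:int(u)+25]
n,l,st,ce=cv2.connectedComponentsWithStats(m);print((u,v),[(st[i].tolist(),ce[i]+[int(u)-25,int(v)-25]) for i in range(1,n) if st[i,4]>10])
im=grab('wrist','w9');orange('w9');print(px('w9',[.4368,-.2929,.128]))
E
```

```text
[ 0.43608857 -0.2923953   0.22476947] [-0.30938958  1.21229527  0.00799867] 0.045358425256203455 26.65
s1 ['K', 'T']
(np.float64(394.9764123759518), np.float64(251.12927752653297)) [([17, 16, 21, 19, 159], array([394.49685535, 250.76100629]))]
w9 ['K', 'mount']
orange [ 311  167   20   57 1105] [320.44072398 195.28144796] ((320.5, 195.0), (56.0, 19.0), 90.0)
orange [414 316  95  11 606] [463.07920792 321.04125413] ((461.0, 321.0), (94.0, 10.0), -0.0)
[317.68378852 196.96478978]
```

The comb stands where expected: its grip is seen within 1 px of the predicted home position, and the seating height was 0.0964 m against 0.0965 m expected. Both parts are released, so I am handing in.

```bash
python3 -c "
from h import *
print(workorder.hand_in())"
```

```text
the job is handed in; nothing more can be done
None
```

The roller lies on the four wheels and is let go, and the comb stands fully down with its teeth in the grooves, judged by seating height and camera check. I handed the job in at about 27 s; `hand_in()` returned no verdict.

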